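# Gauge the sound electrode block in the bench caliper

### The arm

A 6-joint arm with a two-finger parallel gripper is mounted at the origin on the work surface. World frame = base frame: x ahead of the robot, y to its left, z up, the work surface at z = 0. Lengths are in m, angles in rad, forces in N, time in s.
With the tool pointing down it reaches from about 0.25 to 0.775 m from the base axis. Payload 8.9 kg.
Tool frame: the origin (TCP) lies midway between the tips of the shut fingers; the grasp point (between the pads) lies 19 mm behind it; x points along the fingers, y is the direction in which the jaws open and shut, and the axes are right-handed (so a half turn about x gives the same grasp; the last joint's range is limited). The gripper opens to 85 mm and grips with 20 to 120 N. Pads are 22 mm wide; open, the fingers measure 114 mm over their backs; the gripper's body (76 mm by 85 mm) begins 54 mm behind the grasp point. The pads swing forward as they close: fully open they stand 13 mm farther back than shut.
Start: joints at [-1.271, 0.291, -0.153, 1.127, 0, 1.431], TCP at [0.223, -0.475, 0.231] pointing down, gripper open.
Joint ranges: [-2.52, 2.52], [-0.91, 1.74], [-1.3, 1.37], [-1.96, 2.02], [-1.52, 1.47], [-3.14, 3.14]. Speed limits (rad/s): [2.22, 2.22, 2.79, 3.14, 3.14, 3.14].

### API

Orientations are given as a unit quaternion [w, x, y, z].
In Python, from cell import readout, optics, job gives the robot as it stands.
- The arm moves only by the tool servo_tool, never from a script. Its argument "rows" is one flat list of numbers, 6 for each row, row after row: the shift along the tool's x, y, z in m, then the turn, a rotation vector about the tool's x, y, z in rad. A call has 1 to 12 rows; each row shifts and turns the commanded pose from where the row before left it, along the tool's axes as they then stand; what a row does not reach is not made up. A row lasts 1/8 s, in which the tool goes at most 62.5 mm and 10.7 degrees, less where a joint would pass 70% of its speed; a pose out of reach is approached as far as the arm can. A call with a gripper value outside its range is refused whole. "hand" is the gripper's target within -1 to 1 (fully open at 1, half-way at 0, shut at -1), set as the call begins (left out, the last holds). The fingers move at their own pace and stop on an object; the grip force is fixed at half the most. Time passes only in rows, so rows that do not move let the fingers close. It gives the time, the measured TCP pose, the force and the opening at its end, in the units of the state.
- readout.sense(): the state, without advancing time (a new reading comes with each control period).
- optics.capture(name): name is "scene" or "top" or "wrist"; returns (picture, depth): 480x640x3 uint8, red, green, blue; 480x640 float32, m along the optical axis (not along the pixel's ray), 0 where there is no reading.
- optics.camera_model(name): a dict with "camera_matrix" (3x3 intrinsics, pixels), "R" (3x3) and "t" (3): a world point X has camera coordinates R X + t; the wrist camera has in their place "hand_eye" (4x4, takes a point from camera to tool coordinates, whose origin is the TCP and whose axes are the tool frame's). Camera axes: x right, y down, z forward; pixel columns grow to the right and rows downward; lengths in m; the calibration is good to about 2 mm. A picture is of the moment at which its call begins: read the wrist's pose just before it. camera_model takes no time and is no camera call.
- job.job_done(): hands the job in, once; it reports no verdict.
Trained networks look in the newest picture that a camera, given by its name, has taken for a name from the list of things; names that differ only in an ending like _2 or _b are one class to them, and where a whole thing is asked for, a point or a joint stands for the part that bears it (a point fixed in the world has none). Each returns a list of dicts, best first, with "conf" (0 to 1); they miss things now and then, are a little off and sometimes report something else, mostly with a low value. They report only what shows in the picture. A call takes as long as a camera call.
- optics.masks_of(camera, thing): "pixels" (480x640 bool, what is visible of it) and "bbox" ([left, top, right, bottom] in pixels, round what is visible of it).
The state is a dict: "time": time; "joint_pos": joint angles; "qvel": joint speeds; "joint_efforts": joint torques, N m; "position": TCP position; "orientation": TCP orientation; "wrist_force": force on the tool from outside, world axes, zero at the start; "torque": the same for the moment, N m; "grip_width": finger opening in m.
Only numpy, scipy, OpenCV 4.12 (cv2) and the standard library are available. Lean on these libraries where they do the work, as an engineer would, in place of code of your own. Each camera call takes 0.05 s, during which the arm holds its last target. There are 200 camera calls.

### The job

Three copper electrode blocks stand on the lab jack: pick out the one sound block (whole square foot, tang on top running the full width), stand it upright on the bed of the bench caliper, square to and between the open jaws, and let go of it. Then push the sliding jaw shut so that it carries the block against the fixed jaw, hold it pressed there firmly but gently (about 10 N) for half a second, and leave the jaw closed on the block. Leave the two damaged blocks and everything else where they are.

Things in the scene. Friction and masses are not known exactly. Their poses are not given: they have to be found in the camera images.
- block_sound: the sound copper block, 0.27 kg: square foot 30 x 30 x 28 mm high, on it a tang 10 mm wide (y), 16 mm high, running the full 30 mm along x; 44 mm tall in all. Origin: centre of the underside, z up. The starts shuffle the three blocks' places on the jack
- block_short: a damaged copper block: same foot, but the tang is broken off to 12 mm long (only at its -x end). Origin: centre of the underside
- block_chipped: a damaged copper block: full tang, but one corner (+x, +y) of the foot is missing, 15 mm along x and 10 mm along y, through its whole height. Origin: centre of the 30 x 30 mm outline's underside
- jack: fixed aluminium lab jack, top plate 110 (x) x 190 (y) mm, its upper face 62 mm above the origin (centre of the underside, on the bench). The blocks stand in a row along its y, about 60 mm apart
- caliper: fixed bench caliper: aluminium bed 230 (x) x 70 (y) x 12 mm thick; origin: centre of its underside. Its x is the measuring axis, pointing from the sliding jaw to the fixed jaw; the bed's upper face is 12 mm above the origin
- anvil: fixed jaw of the caliper, a steel block 20 (x) x 46 (y) x 34 mm high on the bed. Origin: foot of its measuring face (85 mm along caliper x), axes as the caliper; the block's foot ends up on the -x side. The reading counts once it has been pressed steadily with over 6 N; above 35 N the soft copper is marked
- jaw (a joint): opening of the caliper in m: distance between the faces of the sliding jaw and fixed jaw, 0 shut to 0.085; pushing the sliding jaw along caliper +x closes it. Sliding jaw: steel block 18 (x) x 46 (y) x 34 mm high; it slides with about 2 N of drag and stays where it is left
- jaw_push (a point): centre of the sliding jaw's back face, the face to push on, 18 mm above the bed, 18 mm behind its measuring face; the bed behind it is clear
- bed (a point): point on the bed's upper face, 40 mm before the fixed jaw's face, on the centre line: about midway between the open jaws
- beaker: bystander: glass beaker, 68 mm across, 85 mm tall; origin at the underside
- reagent: bystander: amber bottle, 60 mm across, 130 mm tall; origin at the underside
- screwdriver: bystander: screwdriver lying on the bench

How it is judged:
On the way, in this order (a step that is already met when the one before it is completed fails the run):
1. the sound block stands upright on the bed between the jaws, let go, with the jaws still at least 45 mm open (y of block_sound in the frame of caliper between -0.018 and 0.018 m and z of block_sound in the frame of caliper between 0.009 and 0.016 m and angle between block_sound's own z axis and vertical below 0.08 rad and contact force between the fingers and block_sound below 0.2 N and x of block_sound in the frame of anvil between -0.06 and -0.014 m and value of joint jaw above 0.045 m and linear speed of block_sound below 0.02 m/s), for 0.2 s.
2. the jaw is closed on the block and presses it against the fixed jaw with more than 6 N, the fingers not touching the block (y of block_sound in the frame of caliper between -0.018 and 0.018 m and z of block_sound in the frame of caliper between 0.009 and 0.016 m and angle between block_sound's own z axis and vertical below 0.08 rad and contact force between the fingers and block_sound below 0.2 N and value of joint jaw between 0.0282 and 0.0322 m and x of block_sound in the frame of anvil between -0.0175 and -0.0135 m and contact force between block_sound and anvil above 6 N), for 0.25 s.
At the end, for the whole second after the job is handed in: the sound block stands upright (within 0.08 rad) on the bed, within 18 mm of its centre line, against the fixed jaw; the caliper reads 28.2 to 32.2 mm (closed on the 30 mm foot); all is at rest; the damaged blocks are within 10 mm, the bystanders within 30 mm of where they began (y of block_sound in the frame of caliper between -0.018 and 0.018 m and z of block_sound in the frame of caliper between 0.009 and 0.016 m and angle between block_sound's own z axis and vertical below 0.08 rad and value of joint jaw between 0.0282 and 0.0322 m and x of block_sound in the frame of anvil between -0.0175 and -0.0135 m and contact force between the fingers and block_sound below 0.2 N and linear speed of block_sound below 0.01 m/s and distance of each of block_short, block_chipped from where it was at the start of the episode below 0.01 m and distance of each of beaker, reagent, screwdriver from where it was at the start of the episode below 0.03 m); the robot touches nothing.
It fails at once if the block is pressed on the fixed jaw with more than 35 N (contact force between block_sound and anvil above 35 N).
It fails at once if a damaged block is moved more than 10 mm (distance of any of block_short, block_chipped from where it was at the start of the episode above 0.01 m).
It fails at once if a bystander is moved more than 30 mm (distance of any of beaker, reagent, screwdriver from where it was at the start of the episode above 0.03 m).
It also fails if it takes over 58 s, if anything falls off the work surface, if the arm or the gripper's body presses on something with over 40 N, if the wrist force passes 120 N, or if a joint passes its speed limit or range.

## Working session

There is one attempt and no reset: what is moved stays moved. The work goes in short steps, Python scripts to look and compute and a tool call to move; the robot and the scene stay as the last step left them, time stands still between calls to the robot, and variables do not carry over. Pictures are saved under pics/ and viewed, about 8 in all and at most 12, crops included, and the job is handed in when it is done.

Besides the shell and the picture viewer there is one more tool, called after "Emit:" by a JSON object that holds its "op" and its "data", one argument or row to a line. servo_tool: Moves the arm, as the interface text tells. Its arguments: {"type":"object","properties":{"rows":{"type":"array"},"hand":{"type":"number"}},"required":["rows"]}

```bash
ls; mkdir -p pics; cat > h.py <<'E'
import numpy as np,cv2
from cell import readout,optics,job
from scipy.spatial.transform import Rotation as Rn
def tcp(s=None):
    s=s or readout.sense(); q=s['orientation']; T=np.eye(4)
    T[:3,:3]=Rn.from_quat([q[1],q[2],q[3],q[0]]).as_matrix(); T[:3,3]=s['position']; return T
def cloud(cam,pic_depth,T=None):
    m=optics.camera_model(cam); K=np.array(m['camera_matrix']); d=pic_depth
    v,u=np.mgrid[:480,:640]; P=np.stack([(u-K[0,2])*d/K[0,0],(v-K[1,2])*d/K[1,1],d],-1)
    if cam=='wrist':
        M=T@np.array(m['hand_eye']); return P@M[:3,:3].T+M[:3,3]
    R=np.array(m['R']); return (P-np.array(m['t']))@R
def save(n,p): cv2.imwrite('pics/'+n,cv2.cvtColor(p,cv2.COLOR_RGB2BGR))
E
python3 - <<'E'
from h import *
s=readout.sense(); print(s)
for c in ['top','scene']:
    p,d=optics.capture(c); save(c+'0.png',p); np.save(c+'0.npy',d); W=cloud(c,d)
    m=optics.camera_model(c); print(c,'cam pos',-np.array(m['R']).T@m['t'])
    for t in ['block_sound','block_short','block_chipped','jack','caliper','anvil','jaw','beaker','reagent','screwdriver']:
        for r in optics.masks_of(c,t)[:3]:
            k=r['pixels']&(d>0); q=W[k]
            print(t,round(r['conf'],2),r['bbox'],k.sum(),np.median(q,0).round(3) if k.sum() else '',np.percentile(q[:,2],95).round(3) if k.sum() else '')
E
```

```text
pics
{'time': 0.0, 'joint_pos': array([-1.27129838e+00,  2.91295201e-01, -1.54094430e-01,  1.12670820e+00,
       -3.57536722e-06,  1.43149493e+00]), 'qvel': array([ 7.26153031e-05, -6.97499989e-04, -1.66908731e-03, -5.42046036e-04,
        7.90278838e-04, -1.83279518e-03]), 'joint_efforts': array([ 2.90495285e-03, -5.37143362e+01,  3.31370974e+01,  1.58669165e-02,
       -3.50661094e-04, -1.28786147e-05]), 'position': array([ 0.2229225 , -0.47485068,  0.23073646]), 'orientation': array([-0.15343875, -0.69011799, -0.15435589,  0.69019415]), 'wrist_force': array([0.20324066, 0.05438511, 0.4114685 ]), 'torque': array([0.01039337, 0.02162915, 0.03825289]), 'grip_width': 0.08539912182574966}
top cam pos [0.50777096 0.03320392 0.99256028]
block_sound 0.61 [219.1, 263.6, 241.8, 281.6] 285 [0.568 0.218 0.091] 0.107
block_short 0.67 [249.9, 275.4, 267.5, 284.6] 255 [0.555 0.162 0.09 ] 0.106
block_chipped 0.54 [188.9, 255.5, 207.7, 279.7] 290 [0.583 0.278 0.09 ] 0.107
jack 0.67 [169.5, 233.7, 284.6, 309.7] 4663 [0.571 0.223 0.061] 0.064
caliper 0.6 [368.2, 228.9, 433.6, 344.1] 3906 [ 0.538 -0
[... 687 characters left out ...]
0, 494.8, 253.5] 540 [0.591 0.281 0.089] 0.107
jack 0.85 [366.8, 195.6, 518.2, 294.8] 7924 [0.599 0.226 0.061] 0.063
jack 0.71 [214.3, 208.1, 243.4, 236.7] 551 [ 0.55  -0.11   0.041] 0.047
caliper 0.78 [176.6, 170.0, 279.6, 291.0] 5193 [ 0.555 -0.11   0.012] 0.045
anvil 0.95 [238.3, 168.5, 264.1, 196.9] 586 [ 0.458 -0.077  0.039] 0.047
jaw 0.64 [214.0, 209.1, 244.2, 234.9] 531 [ 0.55 -0.11  0.04] 0.047
beaker 0.69 [390.1, 203.1, 412.9, 233.9] 549 [0.564 0.167 0.089] 0.105
beaker 0.58 [268.3, 305.1, 316.1, 368.7] 2414 [0.731 0.018 0.047] 0.085
reagent 0.64 [136.7, 299.8, 189.7, 361.1] 2488 [ 0.767 -0.158  0.085] 0.13
screwdriver 0.74 [434.0, 302.2, 449.2, 435.6] 1473 [0.812 0.226 0.022] 0.026
```

```bash
python3 - <<'E'
from h import *
a=cv2.imread('pics/scene0.png'); b=cv2.imread('pics/top0.png')
A=cv2.resize(a[180:300,360:520],(640,480),interpolation=2)
B=cv2.resize(b[225:345,165:285],(480,480),interpolation=2)
C=cv2.resize(b[225:345,350:450],(400,480),interpolation=2)
D=np.hstack([A,B,C]); cv2.imwrite('pics/c0.png',cv2.resize(D,(800,int(480*800/1520))))
cv2.imwrite('pics/c1.png',cv2.resize(np.vstack([np.hstack([A,np.zeros((480,0,3),np.uint8)])]),(640,480)))
# block geometry from both cams
for c,names in [('top',['block_sound','block_short','block_chipped','jack','caliper','anvil','jaw']),('scene',['block_sound','block_short','block_chipped','jack','caliper','anvil','jaw'])]:
    d=np.load(c+'0.npy'); W=cloud(c,d)
    for t in names:
        # bounds by masks on the newest pictures (still the same scene)
        r=optics.masks_of(c,t)[0]; q=W[r['pixels']&(d>0)]
        for lo,hi in {'jack':[(.055,.068)],'caliper':[(.006,.018)],'anvil':[(.040,.055)],'jaw':[(.040,.055)]}.get(t,[(.098,.115),(.084,.096)]):
            z=q[(q[:,2]>lo)&(q[:,2]<hi)]
            if len(z)>10:
                rc=cv2.minAreaRect((z[:,:2]*1000).astype(np.float32)); print(c,t,lo,len(z),z.mean(0).round(4),'rect',np.round(rc[0],1),np.round(rc[1],1),round(rc[2],1))
E
```

```text
top block_sound 0.098 100 [0.5686 0.2214 0.1047] rect [568.8 221.7] [10.5 30. ] 72.9
top block_sound 0.084 148 [0.5676 0.2195 0.0895] rect [568.8 221.9] [30.8 29.1] 72.1
top block_short 0.098 37 [0.5471 0.167  0.105 ] rect [547.  167.2] [ 9.8 11.2] 88.9
top block_short 0.084 194 [0.5567 0.1639 0.0894] rect [555.6 165.8] [29.5 29.2] 81.2
top block_chipped 0.098 97 [0.5855 0.2836 0.1048] rect [585.9 284.4] [11.2 29.3] 67.6
top block_chipped 0.084 128 [0.5822 0.278  0.0893] rect [585.6 283.9] [30.7 29.9] 67.5
top jack 0.055 4470 [0.5694 0.2201 0.0613] rect [570.3 222.8] [190.9 110. ] 77.0
top caliper 0.006 3351 [ 0.5463 -0.1137  0.0116] rect [ 540.7 -112.4] [ 70.8 230.1] 70.0
top anvil 0.04 243 [ 0.4512 -0.0788  0.0457] rect [451.2 -79.4] [45.2 19.8] 69.9
top jaw 0.04 218 [ 0.5438 -0.113   0.0456] rect [ 544.2 -113.4] [45.3 18.7] 69.8
scene block_sound 0.098 120 [0.5728 0.2219 0.1048] rect [570.5 222.4] [ 9.6 31.8] 71.9
scene block_sound 0.084 258 [0.5732 0.221  0.0893] rect [569.8 222.6] [29.4 31.5] 72.8
scene block_short 0.098 60 [0.5495 0.1682 0.104 ] rect [547.9 168.7] [ 9.8 13. ] 76.9
scene block_short 0.084 306 [0.5597 0.1667 0.0893] rect [556.7 166.8] [29.3 31.9] 81.4
scene block_chipped 0.098 137 [0.5886 0.2843 0.1051] rect [586.3 285.3] [ 9.8 32.4] 69.0
scene block_chipped 0.084 223 [0.5869 0.2819 0.0895] rect [586.6 284.8] [29.7 32. ] 65.2
scene jack 0.055 5572 [0.581  0.2235 0.0615] rect [571.3 223.6] [190.2 112.8] 76.9
scene caliper 0.006 3989 [ 0.5597 -0.1145  0.0114] rect [ 540.9 -110.9] [ 72.  231.4] 69.9
scene anvil 0.04 285 [ 0.4535 -0.078   0.045 ] rect [451.8 -78.5] [46.5 22.7] 68.9
scene jaw 0.04 271 [ 0.5467 -0.1113  0.0449] rect [ 545.1 -112. ] [45.7 18.5] 69.1
```

View pics/c0.png

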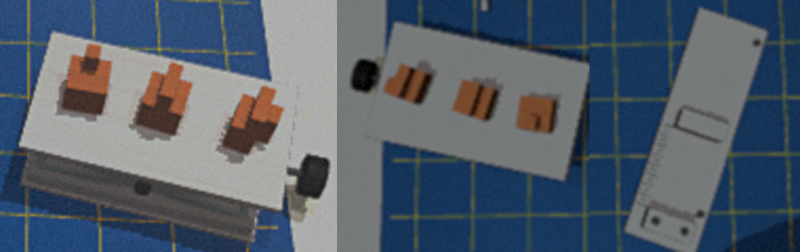

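View pics/scene0.png

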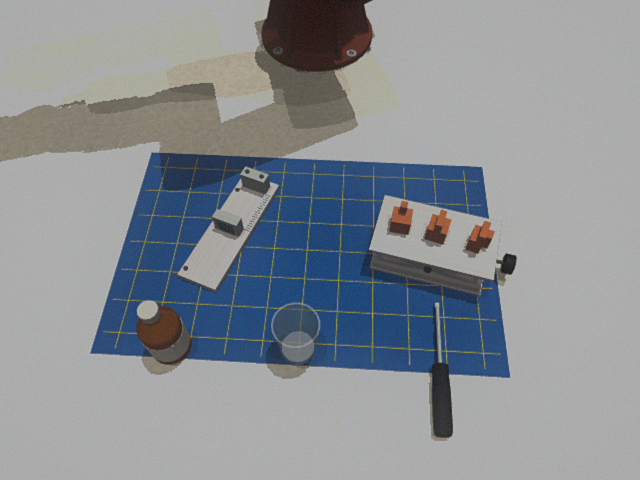

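The sound block is the middle one: full tang, whole foot (scene px ≈ 438,228; top px ≈ 230,272). The short one stands at scene (402,218) and the chipped one at (480,238). The caliper axis points 160°, and its anvil, jaw and bed centres agree. I'll grip the block along its x faces.

```bash
cat >> h.py <<'E'
def plan(pos,yaw,n=None):
    """rows for servo_tool to tool-down pose whose tool y points along yaw(mod pi)"""
    T=tcp(); best=None
    for k in (-1,0,1):
        a=np.radians(yaw)+k*np.pi; y=np.array([np.cos(a),np.sin(a),0]); x=np.array([0,0,-1.]); R=np.stack([x,y,np.cross(x,y)],1)
        rv=Rn.from_matrix(T[:3,:3].T@R).as_rotvec()
        if best is None or np.linalg.norm(rv)<np.linalg.norm(best)-1e-6: best=rv
    d=T[:3,:3].T@(np.array(pos)-T[:3,3])
    print('tool y yaw',np.degrees(np.arctan2(T[1,1],T[0,1])).round(2),'shift(tool now)',d.round(4),'|d|',np.linalg.norm(d).round(4),'turn',best.round(4))
E
python3 - <<'E'
from h import *
plan([.569,.222,.26],162.5); print(tcp().round(3)); print(np.array(optics.camera_model('wrist')['hand_eye']).round(3))
E
```

```text
tool y yaw -64.86 shift(tool now) [-0.0287 -0.4842 -0.6094] |d| 0.7789 turn [-0.8266 -0.      0.    ]
[[-0.     0.425 -0.905  0.223]
 [ 0.    -0.905 -0.425 -0.475]
 [-1.    -0.    -0.     0.231]
 [ 0.     0.     0.     1.   ]]
[[ 0.    -0.291  0.957 -0.144]
 [ 1.    -0.    -0.    -0.001]
 [ 0.     0.957  0.291 -0.075]
 [ 0.     0.     0.     1.   ]]
```

Emit:
{"op": "servo_tool", "data": {
  "rows": [-0.002,-0.035,-0.044,0,0,0,-0.002,-0.035,-0.044,0,0,0,-0.002,-0.035,-0.044,0,0,0,-0.002,-0.035,-0.044,0,0,0,-0.002,-0.035,-0.044,0,0,0,-0.002,-0.035,-0.044,0,0,0,-0.002,-0.035,-0.044,0,0,0,-0.002,-0.035,-0.044,0,0,0,-0.002,-0.035,-0.044,0,0,0,-0.002,-0.035,-0.044,0,0,0,-0.002,-0.035,-0.044,0,0,0,-0.002,-0.035,-0.044,0,0,0],
  "hand": 0.4
}}

```text
time: 3.3
position: [0.5233, 0.1312, 0.2555]
orientation: [0.154, 0.69, 0.154, -0.69]
wrist_force: [1.1, -0.7, -0.1]
grip_width: 0.0597
```

Emit:
{"op": "servo_tool", "data": {
  "rows": [0,0,0,-0.165,0,0,0,0,0,-0.165,0,0,0,0,0,-0.165,0,0,0,0,0,-0.165,0,0,0,0,0,-0.166,0,0,0,0,0,0,0,0]
}}

```text
time: 4.05
position: [0.5226, 0.1293, 0.2553]
orientation: [-0.418, -0.571, -0.418, 0.571]
wrist_force: [0.3, 0.2, -1.0]
grip_width: 0.0597
```

```bash
python3 - <<'E'
from h import *
T=tcp(); p,d=optics.capture('wrist'); save('w1.png',p); W=cloud('wrist',d,T)
for t in ['block_sound','block_short','block_chipped']:
    for r in optics.masks_of('wrist',t)[:2]:
        q=W[r['pixels']&(d>0)]
        if len(q)<20: continue
        for lo,hi in [(.098,.115),(.084,.096)]:
            z=q[(q[:,2]>lo)&(q[:,2]<hi)]
            if len(z)>10:
                rc=cv2.minAreaRect((z[:,:2]*1000).astype(np.float32)); print(t,round(r['conf'],2),lo,len(z),z.mean(0).round(4),'rect',np.round(rc[0],1),np.round(rc[1],1),round(rc[2],1))
plan([.569,.222,.14],162.5); s=readout.sense(); print(s['position'],s['grip_width'],s['joint_pos'].round(2))
E
```

```text
block_sound 0.96 0.098 675 [0.5669 0.2242 0.1067] rect [566.8 224.3] [10.1 29.8] 72.2
block_sound 0.96 0.084 1075 [0.5664 0.2239 0.0908] rect [566.9 224.3] [30. 30.] 71.6
block_short 0.76 0.098 238 [0.5448 0.1704 0.1066] rect [544.8 170. ] [10.1 12. ] 81.6
block_short 0.76 0.084 1213 [0.5553 0.1692 0.0909] rect [553.7 168.7] [30.  29.8] 81.6
block_chipped 0.55 0.084 642 [0.5798 0.2757 0.0902] rect [579.7 276.6] [ 8.9 30. ] 68.6
tool y yaw -17.69 shift(tool now) [ 0.1153  0.016  -0.1025] |d| 0.1551 turn [-0.0033  0.     -0.    ]
[0.52259399 0.12925016 0.25531534] 0.05998650699544922 [ 0.11  0.3  -0.07  1.2  -0.    1.99]
```

View pics/w1.png

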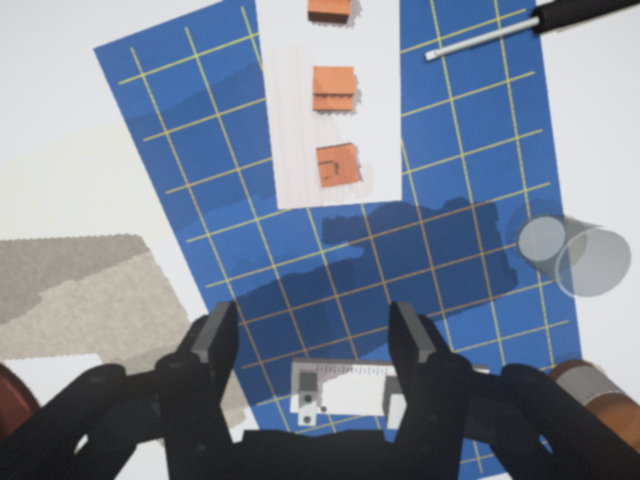

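The picture shows the short block at (338,165), the sound block at (333,88) and the chipped one cut off at the top, so the middle one is right. I'll move over it and refine up close.

Emit:
{"op": "servo_tool", "data": {
  "rows": [0,0.006,-0.034,0,0,0,0,0.005,-0.034,0,0,0,0.03,0.005,-0.034,0,0,0,0.04,0,0,0,0,0,0,0,0,0,0,0]
}}

```text
time: 4.88
position: [0.5664, 0.2214, 0.1825]
orientation: [-0.417, -0.569, -0.418, 0.573]
wrist_force: [0.3, 0.3, 1.2]
grip_width: 0.0597
```

```bash
cat > m.py <<'E'
from h import *
import sys
T=tcp(); p,d=optics.capture('wrist'); save(sys.argv[1]+'.png',p); W=cloud('wrist',d,T)
off=float(sys.argv[2])
for t in ['block_sound','anvil','jaw']:
    for r in optics.masks_of('wrist',t)[:1]:
        q=W[r['pixels']&(d>0)]
        for lo,hi in [(off+.036,off+.053),(off+.022,off+.034)]:
            z=q[(q[:,2]>lo)&(q[:,2]<hi)]
            if len(z)>10:
                rc=cv2.minAreaRect((z[:,:2]*1000).astype(np.float32)); print(t,round(r['conf'],2),lo,len(z),z.mean(0).round(4),'rect',np.round(rc[0],1),np.round(rc[1],1),round(rc[2],1))
s=readout.sense(); print(s['time'],s['position'],s['grip_width'],s['wrist_force'].round(1))
E
python3 m.py w2 .062; python3 -c "
from h import *
plan([.568,.2232,.072],162.2)"
```

```text
5.075 [0.56956606 0.22160604 0.18734001] 0.06003272549499441 [-0.   0.1  0.3]
tool y yaw -17.59 shift(tool now) [ 0.1153 -0.0022 -0.0009] |d| 0.1154 turn [ 0.0037 -0.0015 -0.0023]
```

View pics/w2.png

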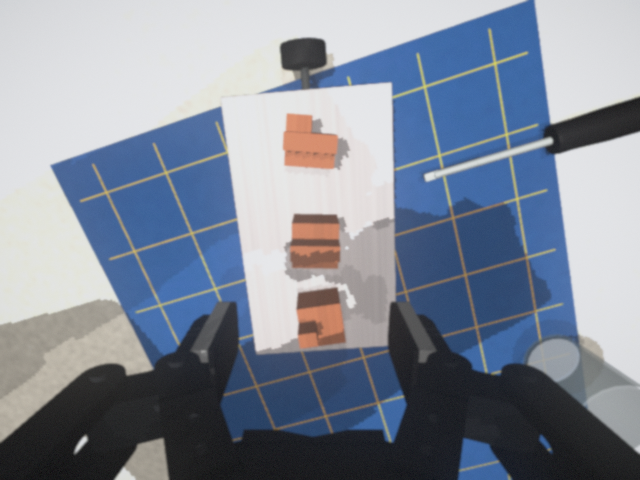

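The sound block at (316,241) is centred between the fingers (228 and 398). I'll go down and grip.

Emit:
{"op": "servo_tool", "data": {
  "rows": [0.03,-0.002,-0.001,0,0,0,0.04,0,0,0,0,0,0.03,0,0,0,0,0,0.013,0,0,0,0,0,0,0,0,0,0,0]
}}

```text
time: 5.7
position: [0.5673, 0.2232, 0.0729]
orientation: [0.418, 0.571, 0.418, -0.57]
wrist_force: [-0.0, -0.4, -0.2]
grip_width: 0.0597
```

Emit:
{"op": "servo_tool", "data": {
  "rows": [0,0,0,0,0,0,0,0,0,0,0,0,0,0,0,0,0,0,0,0,0,0,0,0,0,0,0,0,0,0,0,0,0,0,0,0],
  "hand": -1
}}

```text
time: 6.45
position: [0.5681, 0.2236, 0.074]
orientation: [0.418, 0.571, 0.418, -0.569]
wrist_force: [-0.9, 0.2, 7.1]
grip_width: 0.029
```

Emit:
{"op": "servo_tool", "data": {
  "rows": [-0.02,0,0,0,0,0,-0.03,0,0,0,0,0,-0.03,0,0,0,0,0,0,0,0,0,0,0,0,0,0,0,0,0]
}}

```text
time: 7.08
position: [0.5665, 0.2232, 0.1515]
orientation: [-0.418, -0.57, -0.418, 0.571]
wrist_force: [-0.5, 0.5, -3.2]
grip_width: 0.0291
```

```bash
python3 - <<'E'
from h import *
T=tcp(); p,d=optics.capture('scene'); p2,_=optics.capture('wrist')
save('s3.png',cv2.resize(np.hstack([cv2.resize(p[150:330,280:520],(480,360)),cv2.resize(p2,(480,360))]),(800,300)))
plan([.4985,-.0961,.20],160)
print(readout.sense()['joint_pos'].round(2))
E
```

```text
tool y yaw -17.53 shift(tool now) [-0.0487  0.0316  0.3247] |d| 0.3299 turn [0.0431 0.0012 0.0018]
[ 0.26  0.5  -0.05  1.02  0.    2.13]
```

View pics/s3.png

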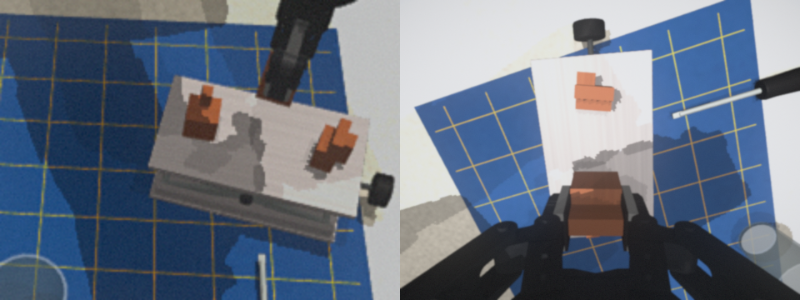

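Emit:
{"op": "servo_tool", "data": {
  "rows": [-0.01,0,0,0,0,0,0,0.005,0.05,0,0,0,0,0.005,0.05,0,0,0,0,0.005,0.05,0,0,0,0,0.005,0.05,0,0,0,0,0.005,0.05,0,0,0,0,0.005,0.05,0,0,0,0,0.001,0.025,0.043,0,0,0,0,0,0,0,0,0,0,0,0,0,0]
}}

```text
time: 8.43
position: [0.4988, -0.0955, 0.1625]
orientation: [0.406, 0.579, 0.406, -0.579]
wrist_force: [0.2, 0.3, -2.4]
grip_width: 0.0288
```

```bash
python3 m.py w4 -.0; python3 - <<'E'
from h import *
plan([.4985,-.0961,.024],160)
p,d=optics.capture('top'); W=cloud('top',d)
for t in ['anvil','jaw']:
    for r in optics.masks_of('top',t)[:1]: print(t,r['conf'],np.median(W[r['pixels']&(d>0)],0))
E
```

```text
jaw 0.65 0.036 1742 [ 0.5416 -0.1094  0.0462] rect [ 542.  -110.9] [45.6 18.3] 69.6
jaw 0.65 0.022 196 [ 0.5391 -0.1012  0.0279] rect [ 535.8 -105. ] [46.5 15.1] 49.0
8.625 [ 0.49879364 -0.09512548  0.1622973 ] 0.028801531767994583 [-0.5  0.2 -2.3]
tool y yaw -19.91 shift(tool now) [1.383e-01 1.000e-04 1.000e-03] |d| 0.1383 turn [ 0.0016 -0.0001  0.0001]
anvil 0.67 [ 0.45343887 -0.07263838  0.04504772]
jaw 0.47 [ 0.54778095 -0.10273781  0.04507118]
```

View pics/w4.png

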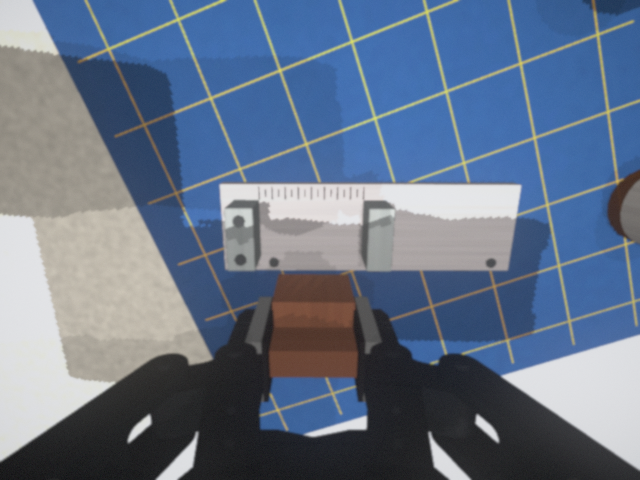

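The block hangs midway between the anvil (px 260) and the jaw (365), with its yaw square to them. I'll lower it.

Emit:
{"op": "servo_tool", "data": {
  "rows": [0.03,0,0.001,0,0,0,0.04,0,0,0,0,0,0.03,0,0,0,0,0,0.02,0,0,0,0,0,0.01,0,0,0,0,0,0.004,0,0,0,0,0,0,0,0,0,0,0,0,0,0,0,0,0]
}}

```text
time: 9.78
position: [0.4989, -0.0971, 0.029]
orientation: [0.406, 0.579, 0.405, -0.579]
wrist_force: [0.4, 0.1, -2.6]
grip_width: 0.0291
```

Emit:
{"op": "servo_tool", "data": {
  "rows": [0.001,0,0,0,0,0,0.001,0,0,0,0,0,0,0,0,0,0,0]
}}

```text
time: 10.15
position: [0.4982, -0.0969, 0.0263]
orientation: [-0.406, -0.579, -0.406, 0.579]
wrist_force: [-0.3, 0.1, -3.0]
grip_width: 0.029
```

Emit:
{"op": "servo_tool", "data": {
  "rows": [0.001,0,0,0,0,0,0,0,0,0,0,0]
}}

```text
time: 10.4
position: [0.4982, -0.0969, 0.0252]
orientation: [-0.406, -0.579, -0.406, 0.579]
wrist_force: [-1.1, -0.2, -2.7]
grip_width: 0.0289
```

Emit:
{"op": "servo_tool", "data": {
  "rows": [0.0007,0,0,0,0,0,0,0,0,0,0,0]
}}

```text
time: 10.65
position: [0.4982, -0.0969, 0.0245]
orientation: [-0.406, -0.579, -0.406, 0.579]
wrist_force: [-0.1, -0.0, -1.9]
grip_width: 0.0292
```

Emit:
{"op": "servo_tool", "data": {
  "rows": [0.0007,0,0,0,0,0,0,0,0,0,0,0]
}}

```text
time: 10.9
position: [0.4983, -0.0969, 0.024]
orientation: [0.406, 0.579, 0.406, -0.579]
wrist_force: [-0.7, -1.2, -0.0]
grip_width: 0.0291
```

Emit:
{"op": "servo_tool", "data": {
  "rows": [0,0,0,0,0,0,0,0,0,0,0,0,0,0,0,0,0,0,0,0,0,0,0,0],
  "hand": -0.1
}}

```text
time: 11.4
position: [0.4983, -0.0969, 0.0239]
orientation: [0.406, 0.579, 0.406, -0.579]
wrist_force: [-0.1, 0.1, 0.2]
grip_width: 0.038
```

Emit:
{"op": "servo_tool", "data": {
  "rows": [-0.01,0,0,0,0,0,-0.03,0,0,0,0,0,-0.04,0,0,0,0,0,-0.05,0,0,0,0,0,-0.02,0,0,0,0,0,0,0,0,0,0,0,0,0,0,0,0,0]
}}

```text
time: 12.28
position: [0.4978, -0.0967, 0.1733]
orientation: [-0.405, -0.579, -0.406, 0.579]
wrist_force: [-0.2, -0.0, -0.5]
grip_width: 0.0386
```

```bash
python3 m.py w5 .012; python3 - <<'E'
from h import *
for c in ['top','scene']:
  p,d=optics.capture(c); W=cloud(c,d); save(c+'5.png',p)
  for t in ['block_sound','anvil','jaw']:
    for r in optics.masks_of(c,t)[:1]:
        q=W[r['pixels']&(d>0)]; z=q[q[:,2]>q[:,2].max()-.008]; rc=cv2.minAreaRect((z[:,:2]*1000).astype(np.float32))
        print(c,t,round(r['conf'],2),z.mean(0).round(4),np.round(rc[0],1),np.round(rc[1],1),round(rc[2],1))
a=cv2.imread('pics/w5.png'); b=cv2.imread('pics/scene5.png')
cv2.imwrite('pics/v5.png',np.hstack([cv2.resize(a,(400,300)),cv2.resize(b[150:300,140:340],(400,300))]))
E
```

```text
block_sound 0.56 0.048 701 [ 0.4977 -0.0951  0.0561] rect [497.3 -95.8] [10.6 29.5] 68.3
block_sound 0.56 0.034 932 [ 0.4988 -0.0922  0.0409] rect [497.5 -95.9] [30.5 30. ] 70.1
anvil 0.56 0.048 253 [ 0.4495 -0.0763  0.0489] rect [449.4 -76.8] [43.5 18.6] 69.9
anvil 0.56 0.034 333 [ 0.4553 -0.073   0.0423] rect [449.5 -77.3] [46.4 19.8] 69.8
jaw 0.81 0.048 60 [ 0.5433 -0.1082  0.0483] rect [ 541.3 -110.6] [42.9 15.9] 69.5
jaw 0.81 0.034 337 [ 0.5404 -0.1045  0.0423] rect [ 542.1 -110.6] [45.  18.2] 69.7
12.475 [ 0.49771807 -0.09671245  0.1729934 ] 0.03826548764672375 [ 0.2  0.4 -0.3]
top block_sound 0.48 [ 0.4995 -0.0598  0.3068] [500.4 -59.9] [0.1 8.4] 86.6
top anvil 0.65 [ 0.4525 -0.0752  0.0458] [452.7 -75.7] [37.7 19.5] 71.1
top jaw 0.56 [ 0.5467 -0.106   0.0458] [ 546.  -107.4] [33.6 17.6] 70.9
scene block_sound 0.89 [ 0.5015 -0.0968  0.0543] [500.  -97.3] [12.2 31.1] 72.6
scene anvil 0.92 [ 0.4533 -0.0777  0.0454] [452.3 -78.4] [47.2 22.2] 69.5
scene jaw 0.9 [ 0.5459 -0.1117  0.0451] [ 545.1 -112.2] [46.8 19.5] 68.8
```

View pics/v5.png

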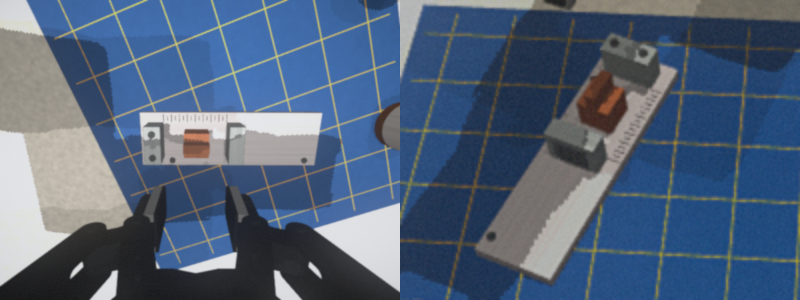

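The block stands upright and midway, square to the jaws. For a clean push I'll turn the tool 90°, shut the fingers and come down behind the jaw.

Emit:
{"op": "servo_tool", "data": {
  "rows": [0,0.045,0,0,0,0,0,0.045,-0.001,0,0,0,0,0,0,-0.1745,0,0,0,0,0,-0.1745,0,0,0,0,0,-0.1745,0,0,0,0,0,-0.1745,0,0,0,0,0,-0.1745,0,0,0,0,0,-0.1745,0,0,0,0,0,-0.1745,0,0,0,0,0,-0.1745,0,0,0,0,0,-0.1745,0,0,0,0,0,0,0,0],
  "hand": -1
}}

```text
time: 14.38
position: [0.5832, -0.1267, 0.1739]
orientation: [0.696, 0.123, 0.696, -0.123]
wrist_force: [0.0, -0.3, 0.7]
grip_width: 0.0006
```

```bash
python3 - <<'E'
from h import *
plan([.581,-.1258,.024],70); s=readout.sense(); print(s['position'],s['grip_width'],s['time'])
E
```

```text
tool y yaw 69.92 shift(tool now) [ 1.499e-01  1.000e-04 -2.300e-03] |d| 0.1499 turn [-0.0014 -0.0001 -0.    ]
[ 0.58316539 -0.12674607  0.17385458] 0.0005781117958029923 14.375
```

Emit:
{"op": "servo_tool", "data": {
  "rows": [0.04,0,0,0,0,0,0.04,0,0,0,0,0,0.04,0,0,0,0,0,0.02,0,0,0,0,0,0.009,0,0,0,0,0,0,0,0,0,0,0,0,0,0,0,0,0]
}}

```text
time: 15.25
position: [0.584, -0.127, 0.0259]
orientation: [0.697, 0.123, 0.696, -0.123]
wrist_force: [-0.4, 0.4, 0.6]
grip_width: 0.0001
```

Emit:
{"op": "servo_tool", "data": {
  "rows": [0,0,-0.006,0,0,0,0,0,-0.006,0,0,0,0,0,-0.003,0,0,0,0,0,0,0,0,0]
}}

```text
time: 15.75
position: [0.5689, -0.1215, 0.0251]
orientation: [0.696, 0.123, 0.696, -0.123]
wrist_force: [-0.1, -0.9, -0.2]
grip_width: 0.0002
```

Emit:
{"op": "servo_tool", "data": {
  "rows": [0,0,-0.003,0,0,0,0,0,-0.003,0,0,0,0,0,-0.003,0,0,0,0,0,-0.003,0,0,0]
}}

```text
time: 16.25
position: [0.5581, -0.1176, 0.025]
orientation: [0.697, 0.123, 0.696, -0.123]
wrist_force: [2.1, -0.6, -2.7]
grip_width: -0.0004
```

Emit:
{"op": "servo_tool", "data": {
  "rows": [0,0,-0.003,0,0,0,0,0,-0.003,0,0,0,0,0,-0.003,0,0,0,0,0,-0.003,0,0,0,0,0,-0.003,0,0,0,0,0,-0.003,0,0,0,0,0,-0.003,0,0,0,0,0,-0.003,0,0,0,0,0,-0.003,0,0,0,0,0,-0.003,0,0,0,0,0,-0.003,0,0,0,0,0,0,0,0,0]
}}

```text
time: 17.75
position: [0.5263, -0.106, 0.0249]
orientation: [0.696, 0.123, 0.697, -0.123]
wrist_force: [2.2, 0.9, 0.9]
grip_width: -0.0003
```

```bash
python3 - <<'E'
from h import *
import numpy as np
xc=np.array([-.94,.342]); P=readout.sense()['position']; print(P,readout.sense()['wrist_force'])
p,d=optics.capture('scene'); W=cloud('scene',d); save('s6.png',cv2.resize(p[150:300,140:340],(600,450)))
for t in ['block_sound','anvil','jaw']:
    for r in optics.masks_of('scene',t)[:1]:
        q=W[r['pixels']&(d>0)]; 
        print(t,r['conf'],np.percentile(q[:,:2]@xc,[2,50,98]).round(4),np.percentile(q[:,2],98).round(3))
E
```

```text
[ 0.52630379 -0.10599712  0.02491351] [2.22129207 0.88081534 0.9452292 ]
anvil 0.7 [-0.521  -0.4537 -0.4145] 0.118
jaw 0.64 [-0.5233 -0.5204 -0.5054] 0.042
```

View pics/s6.png

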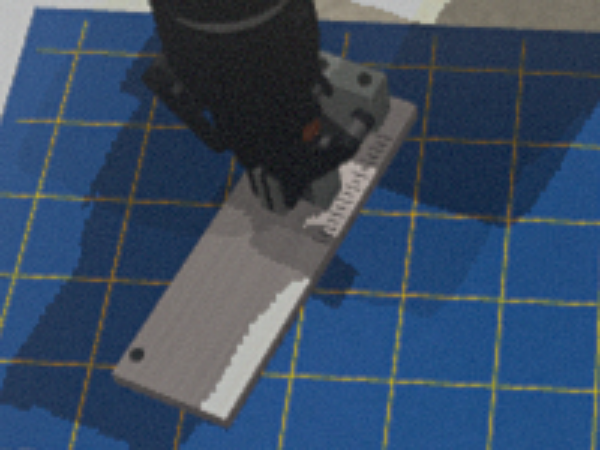

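The push is going well, with the jaw moving and the block still upright (orange at px 310,130). About 10 mm remain, so I go on in small steps, watching the force.

Emit:
{"op": "servo_tool", "data": {
  "rows": [0,0,-0.001,0,0,0,0,0,-0.001,0,0,0,0,0,-0.001,0,0,0,0,0,-0.001,0,0,0,0,0,-0.001,0,0,0,0,0,0,0,0,0]
}}

```text
time: 18.7
position: [0.5219, -0.1045, 0.0249]
orientation: [0.696, 0.123, 0.696, -0.123]
wrist_force: [1.9, -1.1, -2.4]
grip_width: -0.0001
```

Emit:
{"op": "servo_tool", "data": {
  "rows": [0,0,-0.0005,0,0,0,0,0,-0.0005,0,0,0,0,0,-0.0005,0,0,0]
}}

```text
time: 19.08
position: [0.5207, -0.104, 0.0249]
orientation: [0.696, 0.123, 0.696, -0.123]
wrist_force: [2.9, -2.0, -1.5]
grip_width: 0.0003
```

Emit:
{"op": "servo_tool", "data": {
  "rows": [0,0,-0.0005,0,0,0,0,0,-0.0005,0,0,0]
}}

```text
time: 19.32
position: [0.5198, -0.1037, 0.0249]
orientation: [0.696, 0.123, 0.696, -0.123]
wrist_force: [2.1, -1.9, -1.8]
grip_width: 0.0001
```

Emit:
{"op": "servo_tool", "data": {
  "rows": [0,0,-0.0005,0,0,0]
}}

```text
time: 19.45
position: [0.5192, -0.1035, 0.0249]
orientation: [0.696, 0.123, 0.696, -0.123]
wrist_force: [3.5, -1.9, -2.0]
grip_width: -0.0001
```

Emit:
{"op": "servo_tool", "data": {
  "rows": [0,0,-0.0003,0,0,0,0,0,-0.0003,0,0,0,0,0,0,0,0,0]
}}

```text
time: 19.82
position: [0.5187, -0.1033, 0.0249]
orientation: [0.696, 0.123, 0.696, -0.123]
wrist_force: [1.1, -2.3, -0.7]
grip_width: 0.0001
```

Emit:
{"op": "servo_tool", "data": {
  "rows": [0,0,-0.0003,0,0,0,0,0,-0.0002,0,0,0,0,0,0,0,0,0]
}}

```text
time: 20.2
position: [0.5183, -0.1031, 0.0249]
orientation: [0.696, 0.123, 0.696, -0.123]
wrist_force: [2.5, -2.1, -1.5]
grip_width: 0.0003
```

Emit:
{"op": "servo_tool", "data": {
  "rows": [0,0,-0.0003,0,0,0,0,0,-0.0003,0,0,0,0,0,0,0,0,0]
}}

```text
time: 20.58
position: [0.5177, -0.1029, 0.0249]
orientation: [0.696, 0.123, 0.696, -0.123]
wrist_force: [2.3, -2.8, -0.5]
grip_width: -0.0001
```

Emit:
{"op": "servo_tool", "data": {
  "rows": [0,0,-0.0003,0,0,0,0,0,-0.0003,0,0,0,0,0,0,0,0,0]
}}

```text
time: 20.95
position: [0.5171, -0.1027, 0.0249]
orientation: [0.696, 0.123, 0.696, -0.123]
wrist_force: [1.7, -2.6, -1.3]
grip_width: 0.0001
```

Emit:
{"op": "servo_tool", "data": {
  "rows": [0,0,-0.0003,0,0,0,0,0,-0.0003,0,0,0,0,0,0,0,0,0]
}}

```text
time: 21.32
position: [0.5166, -0.1025, 0.0249]
orientation: [0.696, 0.123, 0.696, -0.123]
wrist_force: [2.3, -2.7, -0.5]
grip_width: -0.0
```

Emit:
{"op": "servo_tool", "data": {
  "rows": [0,0,-0.0003,0,0,0,0,0,-0.0003,0,0,0,0,0,0,0,0,0]
}}

```text
time: 21.7
position: [0.516, -0.1023, 0.0249]
orientation: [0.696, 0.123, 0.696, -0.123]
wrist_force: [3.0, -3.0, -1.7]
grip_width: -0.0004
```

Emit:
{"op": "servo_tool", "data": {
  "rows": [0,0,-0.0003,0,0,0,0,0,-0.0003,0,0,0,0,0,0,0,0,0]
}}

```text
time: 22.08
position: [0.5154, -0.1021, 0.0249]
orientation: [0.696, 0.123, 0.696, -0.123]
wrist_force: [2.3, -3.3, -0.6]
grip_width: -0.0003
```

Emit:
{"op": "servo_tool", "data": {
  "rows": [0,0,-0.0003,0,0,0,0,0,-0.0003,0,0,0,0,0,0,0,0,0]
}}

```text
time: 22.45
position: [0.5149, -0.1019, 0.0249]
orientation: [0.696, 0.123, 0.696, -0.123]
wrist_force: [2.4, -3.2, -1.2]
grip_width: 0.0
```

Emit:
{"op": "servo_tool", "data": {
  "rows": [0,0,-0.0003,0,0,0,0,0,-0.0003,0,0,0,0,0,0,0,0,0]
}}

```text
time: 22.82
position: [0.5149, -0.1019, 0.025]
orientation: [0.697, 0.123, 0.696, -0.123]
wrist_force: [5.5, -2.9, -2.8]
grip_width: -0.0001
```

Emit:
{"op": "servo_tool", "data": {
  "rows": [0,0,-0.0003,0,0,0,0,0,-0.0003,0,0,0,0,0,0,0,0,0]
}}

```text
time: 23.2
position: [0.515, -0.1019, 0.025]
orientation: [0.697, 0.123, 0.696, -0.123]
wrist_force: [6.6, -4.4, -4.6]
grip_width: -0.0001
```

Emit:
{"op": "servo_tool", "data": {
  "rows": [0,0,-0.0003,0,0,0,0,0,-0.0003,0,0,0,0,0,0,0,0,0]
}}

```text
time: 23.58
position: [0.5149, -0.1019, 0.0251]
orientation: [0.697, 0.123, 0.695, -0.123]
wrist_force: [8.7, -5.0, -6.7]
grip_width: 0.0
```

Emit:
{"op": "servo_tool", "data": {
  "rows": [0,0,-0.0004,0,0,0,0,0,-0.0004,0,0,0,0,0,0,0,0,0]
}}

```text
time: 23.95
position: [0.515, -0.1018, 0.0253]
orientation: [0.698, 0.123, 0.695, -0.123]
wrist_force: [10.3, -5.9, -8.1]
grip_width: -0.0001
```

Emit:
{"op": "servo_tool", "data": {
  "rows": [0,0,-0.0003,0,0,0,0,0,0,0,0,0,0,0,0,0,0,0,0,0,0,0,0,0,0,0,0,0,0,0,0,0,0,0,0,0]
}}

```text
time: 24.7
position: [0.515, -0.1018, 0.0253]
orientation: [0.698, 0.123, 0.695, -0.123]
wrist_force: [11.9, -6.6, -9.6]
grip_width: -0.0001
```

Emit:
{"op": "servo_tool", "data": {
  "rows": [0,0,-0.0004,0,0,0,0,0,0,0,0,0,0,0,0,0,0,0,0,0,0,0,0,0,0,0,0,0,0,0,0,0,0,0,0,0]
}}

```text
time: 25.45
position: [0.5149, -0.1018, 0.0254]
orientation: [0.698, 0.123, 0.694, -0.123]
wrist_force: [12.4, -6.2, -9.0]
grip_width: 0.0002
```

Emit:
{"op": "servo_tool", "data": {
  "rows": [0,0,0.0015,0,0,0,0,0,0.0015,0,0,0,0,0,0.005,0,0,0,0,0,0.02,0,0,0,0,0,0.03,0,0,0,-0.03,0,0,0,0,0,-0.05,0,0,0,0,0,-0.06,0,0,0,0,0,0,0,0,0,0,0,0,0,0,0,0,0]
}}

```text
time: 26.7
position: [0.5655, -0.1201, 0.1643]
orientation: [0.696, 0.123, 0.697, -0.123]
wrist_force: [0.1, 0.4, 0.1]
grip_width: -0.0002
```

```bash
python3 - <<'E'
from h import *
s=readout.sense(); print(s['time'],s['position'],s['wrist_force'])
xc=np.array([-.94,.342]); yc=np.array([-.342,-.94]); T=tcp()
for c in ['scene','wrist']:
  p,d=optics.capture(c); W=cloud(c,d,T); save(c+'7.png',p)
  for t in ['block_sound','anvil','jaw','block_short','block_chipped']:
    for r in optics.masks_of(c,t)[:1]:
        q=W[r['pixels']&(d>0)]
        if len(q)<20: continue
        z=q[q[:,2]>np.percentile(q[:,2],99)-.006]; rc=cv2.minAreaRect((z[:,:2]*1000).astype(np.float32)); ce=np.array(rc[0])
        print(c,t,round(r['conf'],2),ce.round(1),'cal',(ce@xc).round(1),(ce@yc).round(1),np.round(rc[1],1),round(rc[2],1),np.percentile(q[:,2],98).round(3))
a=cv2.imread('pics/wrist7.png'); b=cv2.imread('pics/scene7.png')
cv2.imwrite('pics/v7.png',np.hstack([cv2.resize(a,(400,300)),cv2.resize(b[150:300,140:340],(400,300))]))
E
```

```text
26.7 [ 0.56553336 -0.12013905  0.16431095] [0.06474044 0.3697631  0.08820518]
scene block_sound 0.77 [475.9 -88.3] cal -477.6 -79.7 [11.2 29. ] 66.6 0.057
scene anvil 0.86 [463.4 -84.9] cal -464.6 -78.7 [ 5.9 12. ] 7.5 0.05
scene jaw 0.89 [497.7 -94.8] cal -500.3 -81.1 [47.3 20.7] 71.0 0.047
scene block_short 0.93 [547.7 168. ] cal -457.4 -345.2 [ 9.4 13.2] 85.8 0.106
scene block_chipped 0.7 [586.6 285.3] cal -453.8 -468.8 [10.1 33.7] 68.5 0.107
wrist block_sound 0.58 [472.2 -87.3] cal -473.7 -79.4 [ 9.8 30.1] 70.2 0.058
wrist anvil 0.88 [449.2 -77.6] cal -448.8 -80.7 [46.1 20.2] 69.9 0.05
wrist jaw 0.56 [495.  -94.4] cal -497.6 -80.6 [46.  17.8] 70.0 0.049
```

View pics/v7.png

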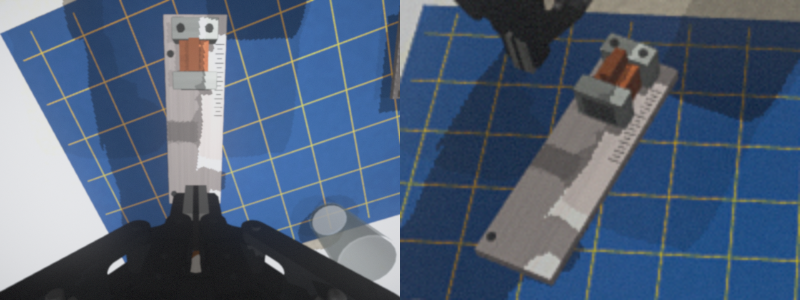

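The block is closed in between the jaws, upright and square. The wrist view gives a gap of about 29.8 mm, with the block centre 14.9 mm from the anvil face. I'll hand it in.

```bash
python3 -c "
from cell import job
print(job.job_done())"
```

```text
the job is handed in; nothing more can be done
None
```

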